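# Show the water block's base to the inspection camera

## Task

The nuts are already off the water block on the open test bench: lift its steel clamp bar off the studs and lay it flat in the sloped parts tray, then lift the water block off the processor and hold it up to the inspection camera so that its copper base can be checked: the base facing the lens squarely, centred on the lens axis, 120 mm in front of the glass, with the block's edges square to the picture. Finish while holding it there, steady in the air and touching nothing but the gripper. Do not drop the parts, and leave the camera and the other things on the table where they are.

Things in the scene. Friction and masses are not known exactly. Their poses are not given: they have to be found in the camera images.
- bar_mid (a point): Steel clamp bar lying across the water block; point: its centre, half-way up. Long axis y, z up. Middle rib to grip: 66 mm long, 14 wide (x), 16 tall. Flat forked ends, 4 mm thick, 18 wide, level with the underside; 104 mm over all. Each fork straddles an upright stud pin (5 mm, slot 9 mm wide) at y = +-44 mm that stands as high as the rib's top. Only rests there; lifts straight up. 55 to 90 g.
- block_mid (a point): Water block, black, 58 x 58 x 30 mm, copper base, loose on the processor; point: its centre, half-way up. z up, y along the clamp bar. On top a centre pad 4 mm high, 20 across (under the bar) and flat plugs 3 mm high, 17 across, at corners +x+y and -x-y. Studs 10 mm thick, 44 mm off its centre along +-y, as high as the bar's top: grip across its x sides (33 mm free beside each). 0.24 to 0.39 kg.
- block_base (a point): Centre of the underside of the water block's copper base (52 mm square, 4 mm thick), 15 mm below block_mid; same axes (z points from the base up into the block).
- bench: Open test bench, fixed: black plate 200 x 200 mm on feet with a green motherboard (surface 34 mm up). Origin: on the table under its centre; z up. Processor at its middle: block underside 42 mm, block top 72 mm, bar underside 76 mm above the table. Upright memory modules (top 72 mm) from x = +63 mm outwards, a heat sink (top 56 mm) from x = -64 mm outwards.
- tray_mat (a point): Sloped parts tray, fixed: grey steel pan with rubber mat, inside 110 x 170 mm (x, y), rim 7 mm above the mat. Point: centre of the mat's surface, 45 mm above the table. z is the mat's normal, tilted 0.32 rad from vertical towards the tray's low edge, which is the one nearer the robot; y runs level along the tray's long side.
- camera: Inspection camera's stand: dark plate 110 x 100 mm with two upright cheeks carrying the tilting camera, fixed to the table. Origin: on the table under the tilting axis (which is 75 mm up).
- lens (a point): Inspection camera on the stand: dark finned body, lens 35 mm across, white ring light 70 mm across, looking obliquely up and back towards the robot. Point: centre of the front glass. z is the lens axis, out of the glass towards what is viewed, 0.5 to 0.72 rad from vertical (set anew each start; it stays unless pushed); y is level; x and y run along the picture's edges.
- dish: Steel magnetic dish with the nuts and screws, 114 mm across, 22 mm tall; a bystander. Origin under its centre.
- fan: Black square fan lying flat, 120 x 120 x 25 mm; a bystander. Origin under its centre.
- screwdriver: Screwdriver, 180 mm long, lying on the table; a bystander. Origin under its middle.
- coolant: White bottle with a blue band, 74 mm across, 205 mm tall; a bystander. Origin under its centre.
- reservoir: Clear tube with black end caps standing upright, 66 mm across, 162 mm tall; a bystander. Origin under its centre.
- elbow: Small bright right-angle pipe fitting, about 40 mm long, 21 mm tall; a bystander. Origin under its body.
- carton: Cardboard carton 130 x 90 x 50 mm; a bystander. Origin under its centre.
There are look-alikes about, which are no part of the job. What is shaped like the part that bears bar_mid but purple or turquoise is not meant.

How it is judged (in metres and radians):
On the way, in this order (a step that is already met when the one before it is completed fails the run):
1. the clamp bar lies flat in the sloped tray, let go, at rest (z of bar_mid in the frame of tray_mat between 0.002 and 0.014 m and x of bar_mid in the frame of tray_mat between -0.052 and 0.052 m and y of bar_mid in the frame of tray_mat between -0.052 and 0.052 m and angle between the z axis of bar_mid and the z axis of tray_mat, either way round below 0.15 rad and contact force between bar and the fingers below 0.05 N and linear speed of bar below 0.02 m/s), for 0.2 s.
2. the water block is lifted clear of the test bench (height (world z) of block_mid above 0.13 m and contact force between block and bench below 0.05 N and contact force between block and the fingers above 1 N), for 0.2 s.
At the end, for the whole second after the job is handed in: Bar released, at rest and flat (0.15 rad) on the tray's mat. Block still, held by the fingers alone, copper base to the lens: base centre within 15 mm of the lens axis in both picture directions, 100 to 140 mm from the glass, facing it within 0.16 rad, edges square to the picture within 0.17 rad (all of step 1 and z of block_base in the frame of lens between 0.1 and 0.14 m and x of block_base in the frame of lens between -0.015 and 0.015 m and y of block_base in the frame of lens between -0.015 and 0.015 m and z of lens in the frame of block_base below 0 m and angle between the z axis of block_base and the z axis of lens, either way round below 0.16 rad and (angle between the x axis of block_base and the x axis of lens, either way round below 0.17 rad or angle between the y axis of block_base and the x axis of lens, either way round below 0.17 rad) and height (world z) of block_base above 0.15 m and contact force between block and the fingers above 1 N and contact force between block and bench below 0.05 N and contact force between block and camera below 0.05 N and contact force between block and tray below 0.05 N and contact force between block and bar below 0.05 N and linear speed of block below 0.02 m/s and angular speed of block below 0.1 rad/s); the arm keeps its last pose, push and grip.
It fails at once if the bar or the block is dropped ((linear speed of bar above 0.5 m/s and contact force between bar and the fingers below 0.05 N) or (linear speed of block above 0.5 m/s and contact force between block and the fingers below 0.05 N)).
It fails at once if the camera is knocked out of its aim (distance of lens from where it was at the start of the episode above 0.006 m).
It fails at once if another thing on the table is moved more than 25 mm (distance of any of dish, fan, screwdriver, coolant, reservoir, elbow, carton from where it was at the start of the episode above 0.025 m).
It also fails if it takes over 67 s, if anything falls off the work surface, if the arm or the gripper's body presses on something with over 40 N, if the wrist force passes 120 N, or if a joint passes its speed limit or range.

## Robot

A 6-joint arm with a two-finger parallel gripper is mounted at the origin on the work surface. World frame = base frame: x ahead of the robot, y to its left, z up, the work surface at z = 0. Lengths are in m, angles in degrees, forces in N, time in s.
With the tool pointing down it reaches from about 0.35 to 0.925 m from the base axis. Payload 6.4 kg.
Tool frame: the origin (TCP) lies on the centre line of the jaws, within the pads' length; the fingertips stand 17 mm ahead of it and the grasp point (between the pads) lies 2 mm behind it; y points along the fingers, z is the direction in which the jaws open and shut, and the axes are right-handed (so a half turn about y gives the same grasp; the last joint's range is limited). The gripper opens to 94 mm and grips with 3 to 60 N. Pads are 16 mm wide; open, the fingers measure 119 mm over their backs; the gripper's body (75 mm by 177 mm) begins 78 mm behind the grasp point.
Start: joints at [59.066, 14.043, 89.255, -0, 76.702, -9.975], TCP at [0.233, 0.607, 0.222] pointing down, gripper open.
Joint ranges: [-179.41, 179.41], [-58.25, 129.5], [7.25, 145.43], [-54.29, 234.29], [11.92, 165.04], [-157.13, 157.13]. Speed limits (degrees/s): [147.25, 147.25, 180, 180, 180, 180].

## Interface

Orientations are given as a 3x3 rotation matrix whose columns are the frame's x, y, z axes.
In Python, from station import arm, imaging gives the robot as it stands.
- The arm moves only by the tool drive_tool, never from a script. Its argument "plan" is a list of rows, each a list of 7 numbers: the shift along the tool's x, y, z in m, then the turn, a rotation vector about the tool's x, y, z in rad, then the finger opening in m, from 0 to 0.094. A call has 1 to 12 rows; each row is the pose to reach, as a shift and turn from the pose commanded when the call began, along the tool's axes at that moment; what a row does not reach only later rows make up. A row lasts 1/8 s, in which the tool goes at most 62.5 mm and 10.7 degrees, less where a joint would pass 70% of its speed; a pose out of reach is approached as far as the arm can. A call with a gripper value outside its range is refused whole. The fingers move at their own pace and stop on an object; the grip force is fixed at half the most. Time passes only in rows, so rows that repeat a pose let the fingers close. It gives the time, the measured TCP pose, the force and the opening at its end, in the units of the state.
- arm.state(): the state, without advancing time (a new reading comes with each control period).
- imaging.grab_frame(name): name is "side" or "top"; returns the picture (400x640x3 uint8, red, green, blue); there is no depth.
- imaging.get_calibration(name): a dict with "vfov" (degrees; the focal length in pixels is half the picture's height over the tangent of half this angle, whatever the lens; pixels are square), "cx", "cy" (the principal point, pixels), "k1" (the pictures are not rectified: a ray, as slopes to the right and down, at radius r is drawn at 1 + k1 r^2 times it, then the intrinsics apply), "origin" and "orientation" of the camera in the world. Camera axes: x right, y up, looking along -z (the intrinsics and any distortion apply to the point x, -y, -z); pixel columns grow to the right and rows downward; lengths in m; the calibration is good to about 2 mm. A picture is of the moment at which its call begins. get_calibration takes no time and is no camera call.
- arm.sign_off(): hands the job in, once; it reports no verdict.
The state is a dict: "time_s": time; "q": joint angles; "joint_vel": joint speeds; "tau": joint torques, N m; "tcp_pos": TCP position; "orientation": TCP orientation; "force": force on the tool from outside, world axes, zero at the start; "wrist_torque": the same for the moment, N m; "gripper_width": finger opening in m.
Only numpy, scipy, OpenCV 4.12 (cv2) and the standard library are available. Lean on these libraries where they do the work, as an engineer would, in place of code of your own. Each camera call takes 0.05 s, during which the arm holds its last target.

## Working session

There is one attempt and no reset: what is moved stays moved. The work goes in short steps, Python scripts to look and compute and a tool call to move; the robot and the scene stay as the last step left them, time stands still between calls to the robot, and variables do not carry over. Pictures are saved under pics/ and viewed, and the job is handed in when it is done.

Besides the shell and the picture viewer there is one more tool, called after ">>>" in YAML: its name, and indented under it one key for each argument. drive_tool: Moves the arm, as the interface text tells. Its arguments: {"type":"object","properties":{"plan":{"type":"array"}},"required":["plan"]}

```bash
ls; mkdir -p pics
python3 - <<'E'
from station import arm, imaging
import cv2
print(arm.state())
for n in("side","top"):
    print(n,imaging.get_calibration(n))
    im=imaging.grab_frame(n); cv2.imwrite(f"pics/{n}0.png",cv2.cvtColor(im,cv2.COLOR_RGB2BGR))
E
```

```text
pics
{'time_s': 0.0, 'q': array([ 5.90657993e+01,  1.40834694e+01,  8.93224946e+01,  3.67369982e-04,
        7.66995107e+01, -9.97415648e+00]), 'joint_vel': array([ 0.05402415,  0.04150081,  0.1088872 ,  0.00059732,  0.2192716 ,
       -0.05404302]), 'tau': array([-1.36940074e-03, -4.15819037e+01, -3.14611781e+01,  6.84441137e-02,
        3.31032858e-02, -1.70923636e-04]), 'tcp_pos': array([0.23221417, 0.60652314, 0.22137524]), 'orientation': array([[ 9.33829427e-01, -9.51662597e-04,  3.57717341e-01],
       [-3.57718459e-01, -1.57582199e-03,  9.33828154e-01],
       [-3.24990473e-04, -9.99998306e-01, -1.81197623e-03]]), 'force': array([-0.35932224,  0.15663412,  0.76551093]), 'wrist_torque': array([-0.02007117, -0.0067326 , -0.00513727]), 'gripper_width': 0.0938757834622644}
side {'vfov': 42.81692219313922, 'cx': 326.6353865246223, 'cy': 191.20982069019718, 'k1': -0.05925382022193986, 'origin': array([-0.06512128,  1.25906672,  1.28566646]), 'orientation': array([[-0.89958208,  0.29093635, -0.32574242],
       [-0.43662376, -0.58101429,  0.68686395],
       [ 0.01057269,  0.76011738,  0.64969976]])}
top {'vfov': 54.84963192013368, 'cx': 315.2115645378997, 'cy': 201.21505026928668, 'k1': -0.058902172026291985, 'origin': array([0.34805387, 0.04147625, 1.12343333]), 'orientation': array([[ 0.01255079,  0.98627286, -0.16464606],
       [-0.99991631,  0.01289645,  0.00103058],
       [ 0.00313978,  0.16461935,  0.98635217]])}
```

View pics/side0.png

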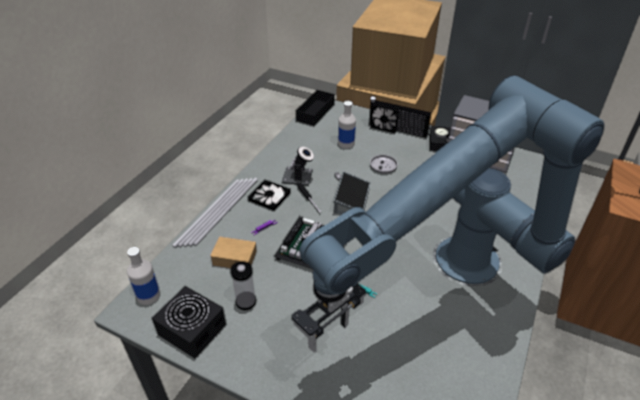

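View pics/top0.png

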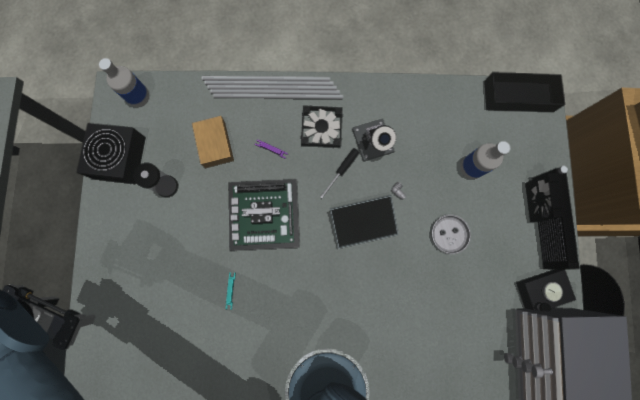

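```bash
cat > h.py <<'E'
import numpy as np, cv2
from station import arm, imaging
def K(c):
    f=200/np.tan(np.radians(c["vfov"])/2); return np.array([[f,0,c["cx"]],[0,f,c["cy"]],[0,0,1]])
def ray(n,uv):
    c=imaging.get_calibration(n)
    p=cv2.undistortPoints(np.array([[uv]],float),K(c),np.array([c["k1"],0,0,0,0.]))[0,0]
    d=c["orientation"]@np.array([p[0],-p[1],-1.]); return c["origin"],d/np.linalg.norm(d)
def onz(n,uv,z):
    o,d=ray(n,uv); return o+d*(z-o[2])/d[2]
def proj(n,P):
    c=imaging.get_calibration(n); q=(np.asarray(P)-c["origin"])@c["orientation"]
    x,y=q[0]/-q[2],-q[1]/-q[2]; r=x*x+y*y; s=1+c["k1"]*r; k=K(c)
    return np.array([k[0,0]*x*s+k[0,2],k[1,1]*y*s+k[1,2]])
def tri(u1,u2):
    o1,d1=ray("top",u1);o2,d2=ray("side",u2)
    A=np.stack([d1,-d2],1); t=np.linalg.lstsq(A,o2-o1,rcond=None)[0]
    a=o1+t[0]*d1;b=o2+t[1]*d2
    return (a+b)/2,np.linalg.norm(a-b)
def crop(im,u0,v0,u1,v1,s,name,inter=cv2.INTER_CUBIC):
    o=cv2.resize(im[v0:v1,u0:u1],None,fx=s,fy=s,interpolation=inter); cv2.imwrite("pics/"+name,o)
E
python3 - <<'E'
from h import *
t=cv2.imread("pics/top0.png");s=cv2.imread("pics/side0.png")
crop(t,220,170,308,260,6,"t_bench.png")
crop(t,310,100,420,260,4,"t_cam.png")
crop(s,240,140,400,280,5,"s_mid.png")
E
```

```text
(no output)
```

View pics/t_bench.png

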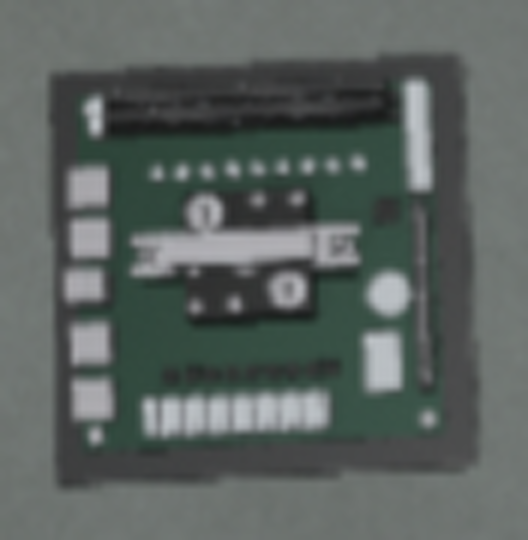

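View pics/t_cam.png

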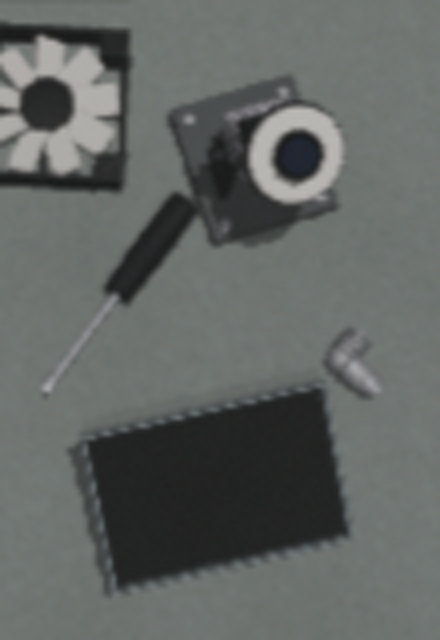

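View pics/s_mid.png

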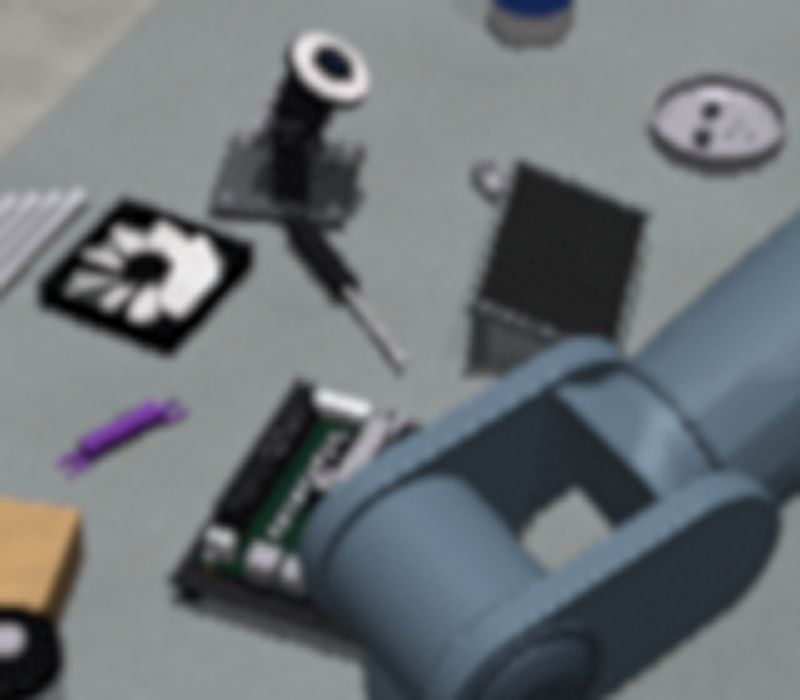

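```bash
cat >> h.py <<'E'
def up(im,box,s=8):
    u0,v0,u1,v1=box
    return cv2.resize(im[v0:v1,u0:u1],None,fx=s,fy=s,interpolation=cv2.INTER_CUBIC)
def back(p,box,s=8): return (np.asarray(p,float)+.5)/s-.5+np.array(box[:2])
def blobs(mask,amin):
    cs,_=cv2.findContours(mask.astype(np.uint8),cv2.RETR_EXTERNAL,cv2.CHAIN_APPROX_NONE)
    return sorted([c for c in cs if cv2.contourArea(c)>amin],key=cv2.contourArea)[::-1]
E
python3 - <<'E'
from h import *
t=cv2.imread("pics/top0.png");s=cv2.imread("pics/side0.png")
C={}
for n,im,box in(("top",t,(365,120,402,157)),("side",s,(290,142,320,166))):
    g=up(im,box).min(2)
    m=g>(130)
    b=blobs(m,500)[0]; e=cv2.fitEllipse(cv2.convexHull(b)); e2=cv2.fitEllipse(b)
    c=back(e[0],box); print(n,c,np.array(e[1])/8,e[2],'ratio',e[1][0]/e[1][1], np.array(e2[1])/8)
    # dark lens
    C[n]=c
p,g=tri(C["top"],C["side"]); print("ring",p,g)
for n in C:
    c=imaging.get_calibration(n); d=np.linalg.norm(p-c["origin"]); print(n,"diam",d)
# stand plate corners
for q in((170,115),(295,78),(335,205),(215,243)):
    print(onz("top",np.array(q)/4+(310,100),0.006))
E
```

```text
top [383.9705658  138.38985252] [23.53866005 24.62508965] 24.872333526611328 ratio 0.9558811922477268 [22.8675251  24.30439949]Traceback (most recent call last):
  File "<stdin>", line 7, in <module>
cv2.error: OpenCV(4.12.0) /io/opencv/modules/imgproc/src/shapedescr.cpp:361: error: (-201:Incorrect size of input array) There should be at least 5 points to fit the ellipse in function 'fitEllipseNoDirect'
```

Run:
```python
from h import *
t=cv2.imread("pics/top0.png");s=cv2.imread("pics/side0.png")
C={}
o=[]
R={}
for n,im,box in(("top",t,(365,120,402,157)),("side",s,(290,142,320,166))):
    g=up(im,box).min(2)
    print(n,np.percentile(g,[5,50,95,100]))
    for th in (150,165,180):
        m=g>th
        b=blobs(m,500)[0]; e=cv2.fitEllipse(cv2.convexHull(b)); 
        c=back(e[0],box); print(n,th,c,np.array(e[1])/8,e[2],'ratio',e[1][0]/e[1][1])
        if th==165:
            C[n]=c;R[n]=e[1][0]/e[1][1]
p,g=tri(C["top"],C["side"]); print("ring",p,g)
for n in C:
    c=imaging.get_calibration(n); d=p-c["origin"]; print(n,"major px expected",.07*K(c)[0,0]/np.linalg.norm(d))
P=[]
for q in((170,115),(295,78),(335,205),(215,243)):
    P.append(onz("top",np.array(q)/4+(310,100),0.006)); print(P[-1])
P=np.array(P); print("ctr",P.mean(0))
```

```text
top [ 32. 108. 178. 181.]
top 150 [383.69646263 138.1121273 ] [22.08609009 23.92417336] 37.41974639892578 ratio 0.923170458601451
top 165 [383.66645432 138.03360367] [21.22933578 23.30617332] 32.317039489746094 ratio 0.9108889515773891Traceback (most recent call last):
  File "<stdin>", line 11, in <module>
IndexError: list index out of range
```

Run:
```python
from h import *
t=cv2.imread("pics/top0.png");s=cv2.imread("pics/side0.png")
C={};R={}
for n,im,box in(("top",t,(365,120,402,157)),("side",s,(294,142,318,164))):
    g=up(im,box).min(2); print(n,np.percentile(g,[5,50,95,100]))
    for th in (140,148,156):
        b=blobs(g>th,500)[0]; e=cv2.fitEllipse(cv2.convexHull(b)); 
        c=back(e[0],box); print(n,th,c,np.array(e[1])/8,e[2],'ratio',e[1][0]/e[1][1])
        if th==148: C[n]=c;R[n]=e[1][0]/e[1][1]
    cv2.imwrite(f"pics/ring_{n}.png",np.hstack([g,((g>148)*255).astype(np.uint8)]))
p,g=tri(C["top"],C["side"]); print("ring",p,g)
D={}
for n in C:
    c=imaging.get_calibration(n); d=p-c["origin"]; D[n]=-d/np.linalg.norm(d); print(n,"major px expected",.07*K(c)[0,0]/np.linalg.norm(d))
P=np.array([onz("top",np.array(q)/4+(310,100),0.006) for q in((170,115),(295,78),(335,205),(215,243))])
print(P,"ctr",P.mean(0))
ex=(P[0]-P[3]+P[1]-P[2])
yaw=np.arctan2(ex[1],ex[0]);print("yaw",np.degrees(yaw), "edges",np.linalg.norm(P-np.roll(P,1,0),axis=1))
print("ring rel ctr",p-P.mean(0))
for dy in(-5,0,5):
  for tl in np.arange(.4,.85,.05):
    a=yaw+np.radians(dy)
    z=np.array([-np.sin(tl)*np.cos(a),-np.sin(tl)*np.sin(a),np.cos(tl)])
    print(dy,round(tl,2),{n:round(float(z@D[n]),3) for n in D},R)
```

```text
top [ 32. 108. 178. 181.]
top 140 [383.84337425 138.29921341] [22.91507912 24.26543808] 28.00617027282715 ratio 0.9443505219823365
top 148 [383.69696426 138.11055374] [22.14374161 24.03076172] 36.040958404541016 ratio 0.921474810779234
top 156 [383.68393135 138.06240654] [21.73721695 23.70106316] 34.890846252441406 ratio 0.9171410078219514
side [ 13. 142. 210. 233.]
side 140 [308.67653275 151.1468668 ] [24.28612137 38.03728104] 105.0242691040039 ratio 0.6384820551495827
side 148 [306.16271877 152.28860188] [11.84085655 18.43267059] 127.01963806152344 ratio 0.6423842108073362
side 156 [306.02860069 152.38564014] [11.31906891 17.79586601] 126.63697814941406 ratio 0.6360504681645832
ring [ 0.69080601 -0.14385519  0.12177271] 0.0017598966566051797
top major px expected 25.102946958228415
side major px expected 18.094893718031837
[[ 0.75966712 -0.0703742   0.006     ]
 [ 0.79109144 -0.16644766  0.006     ]
 [ 0.69049445 -0.19470189  0.006     ]
 [ 0.65945689 -0.10364401  0.006     ]] ctr [ 0.72517747 -0.13379194  0.006     ]
yaw 17.03420708435934 edges [0.10558868 0.10108213 0.1044895  0.
[... 1826 characters left out ...]
': 0.57} {'top': 0.921474810779234, 'side': 0.6423842108073362}
5 0.5 {'top': 0.929, 'side': 0.56} {'top': 0.921474810779234, 'side': 0.6423842108073362}
5 0.55 {'top': 0.915, 'side': 0.549} {'top': 0.921474810779234, 'side': 0.6423842108073362}
5 0.6 {'top': 0.9, 'side': 0.537} {'top': 0.921474810779234, 'side': 0.6423842108073362}
5 0.65 {'top': 0.882, 'side': 0.523} {'top': 0.921474810779234, 'side': 0.6423842108073362}
5 0.7 {'top': 0.862, 'side': 0.508} {'top': 0.921474810779234, 'side': 0.6423842108073362}
5 0.75 {'top': 0.839, 'side': 0.492} {'top': 0.921474810779234, 'side': 0.6423842108073362}
5 0.8 {'top': 0.815, 'side': 0.474} {'top': 0.921474810779234, 'side': 0.6423842108073362}
```

View pics/ring_side.png

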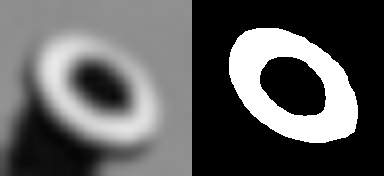

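Run:
```python
from h import *
t=cv2.imread("pics/top0.png");s=cv2.imread("pics/side0.png")
C={};
for n,im,box,ths in(("top",t,(365,120,402,157),(110,120,130)),("side",s,(294,142,318,164),(100,120,140))):
    g=up(im,box,16).min(2)
    for th in ths:
        m=(g<th).astype(np.uint8)
        cs,_=cv2.findContours((g>=th).astype(np.uint8),cv2.RETR_CCOMP,cv2.CHAIN_APPROX_NONE)
        for c in cs:
            e=cv2.fitEllipse(c) if len(c)>20 else None
            if e is None: continue
            ctr=back(e[0],box,16)
            a=cv2.contourArea(c)/256
            if 15<a<200: print(n,th,ctr.round(2),(np.array(e[1])/16).round(2),'ang',round(e[2],1),'ratio',round(e[1][0]/e[1][1],3),round(a,1)); C[n]=ctr
print("lens",tri(C["top"],C["side"]))
p=np.array([.691,-.144,.122])
for y in(12,17,22):
  for tl in(.45,.5,.55,.6,.65,.7,.75):
    a=np.radians(y);z=np.array([-np.sin(tl)*np.cos(a),-np.sin(tl)*np.sin(a),np.cos(tl)])
    x=np.cross([0,0,1],z);x/=np.linalg.norm(x);yy=np.cross(z,x)
    out=[]
    for n in("top","side"):
        pts=np.array([proj(n,p+.035*(x*np.cos(k)+yy*np.sin(k))) for k in np.linspace(0,6.28,40)],np.float32)
        e=cv2.fitEllipse(pts); out+= [round(e[1][0],1),round(e[1][1],1),round(e[2],1),round(e[1][0]/e[1][1],3)]
    print(y,tl,out)
```

```text
top 110 [383.99 138.58] [12.56 13.83] ang 30.4 ratio 0.908 136.2
top 120 [383.98 138.6 ] [12.83 14.13] ang 31.2 ratio 0.908 142.0
top 130 [383.97 138.62] [13.11 14.44] ang 32.6 ratio 0.908 148.3
side 100 [306.17 152.28] [5.   7.91] ang 126.8 ratio 0.632 30.9
side 120 [306.19 152.29] [5.53 8.47] ang 126.6 ratio 0.653 36.6
side 140 [306.2  152.28] [6.11 8.96] ang 126.7 ratio 0.682 42.8
lens (array([ 0.69024086, -0.14449276,  0.12129213]), np.float64(0.0003405084510784384))
12 0.45 [24.7, 26.2, 32.3, 0.943, 11.4, 18.2, 121.6, 0.629]
12 0.5 [24.5, 26.3, 36.8, 0.932, 11.4, 18.2, 125.3, 0.625]
12 0.55 [24.2, 26.3, 40.8, 0.92, 11.3, 18.2, 128.9, 0.62]
12 0.6 [23.8, 26.3, 44.6, 0.906, 11.2, 18.2, 132.5, 0.614]
12 0.65 [23.4, 26.3, 47.9, 0.89, 11.0, 18.2, 136.0, 0.605]
12 0.7 [22.9, 26.3, 50.9, 0.872, 10.8, 18.2, 139.5, 0.596]
12 0.75 [22.4, 26.3, 53.6, 0.852, 10.6, 18.2, 142.9, 0.585]
17 0.45 [24.5, 26.2, 28.2, 0.936, 10.9, 18.2, 121.3, 0.599]
17 0.5 [24.2, 26.3, 32.5, 0.923, 10.8, 18.2, 124.8, 0.593]
17 0.55 [23.9, 26.3, 36.4, 0.91, 10.6, 18.2, 128.3, 0.585]
17 0.6 [23.5, 26.3, 39.9, 0.894, 10.5, 18.2, 131.7, 0.575]
17 0.65 [23.1, 26.3, 43.1, 0.877, 10.3, 18.2, 135.1, 0.564]
17 0.7 [22.6, 26.3, 46.0, 0.858, 10.0, 18.2, 138.3, 0.552]
17 0.75 [22.0, 26.3, 48.5, 0.837, 9.8, 18.2, 141.6, 0.538]
22 0.45 [24.3, 26.2, 24.1, 0.928, 10.4, 18.2, 120.8, 0.569]
22 0.5 [24.0, 26.2, 28.3, 0.914, 10.2, 18.2, 124.2, 0.559]
22 0.55 [23.6, 26.3, 32.1, 0.899, 10.0, 18.2, 127.5, 0.548]
22 0.6 [23.2, 26.3, 35.4, 0.883, 9.8, 18.2, 130.8, 0.536]
22 0.65 [22.7, 26.3, 38.4, 0.864, 9.5, 18.2, 133.9, 0.522]
22 0.7 [22.2, 26.3, 41.2, 0.844, 9.2, 18.2, 137.1, 0.507]
22 0.75 [21.6, 26.3, 43.6, 0.822, 8.9, 18.2, 140.1, 0.491]
```

Run:
```python
from h import *
t=cv2.imread("pics/top0.png")
box=(240,200,284,226)
im=up(t,box,16); cv2.imwrite("pics/bar16.png",im)
g=im.min(2)
for th in(90,110,130):
    for b in blobs(g>th,256*20)[:2]:
        r=cv2.minAreaRect(b); print(th,back(r[0],box,16),np.array(r[1])/16,r[2])
box=(305,180,405,256)
im=up(t,box,8);cv2.imwrite("pics/tray8.png",im)
g=im.max(2); 
for th in(50,60,70):
    for b in blobs(g<th,64*500)[:1]:
        r=cv2.minAreaRect(b); print(th,back(r[0],box),back(cv2.boxPoints(r),box).tolist(),cv2.contourArea(b)/64)
        h=cv2.approxPolyDP(cv2.convexHull(b),20,True); print(back(h[:,0],box).tolist())
```

```text
90 [260.33276939 208.56890106] [13.80626583 38.54615784] 89.08699798583984
90 [267.4375  217.78125] [6.25   6.6875] 90.0
110 [260.2276268  208.13028336] [12.95751095 38.10049057] 86.78718566894531
110 [267.5    217.8125] [5.6875 6.1875] 90.0
130 [260.22705078 208.15328503] [12.38712692 37.47245789] 86.75350952148438
130 [267.5625  217.84375] [5.125  5.5625] 90.0
50 [364.13072586 221.39100266] [[330.8179683685303, 209.8804702758789], [389.2564697265625, 196.6740264892578], [397.4434814453125, 232.9015350341797], [339.0049819946289, 246.10797882080078]] 2131.625
[[389.3125, 197.4375], [395.8125, 232.6875], [339.1875, 245.6875], [332.0625, 210.0625]]
60 [364.22790146 221.40274811] [[330.44880294799805, 209.662202835083], [389.6143112182617, 196.2154941558838], [398.0070037841797, 233.14329528808594], [338.84149169921875, 246.59000396728516]] 2188.546875
[[389.8125, 197.4375], [395.9375, 233.0625], [338.9375, 245.8125], [331.8125, 209.9375]]
70 [364.11673737 221.40554428] [[329.88000106811523, 208.9459629058838], [389.87125396728516, 195.63540077209473], [398.3534698486328, 233.86512756347656], [338.36222076416016, 247.17568969726562]] 2244.9609375
[[390.0625, 197.3125], [395.9375, 233.4375], [339.0625, 246.4375], [331.3125, 209.9375]]
```

View pics/bar16.png

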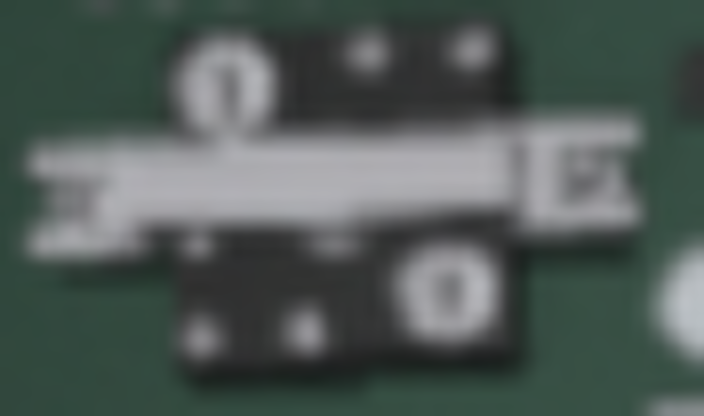

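View pics/tray8.png

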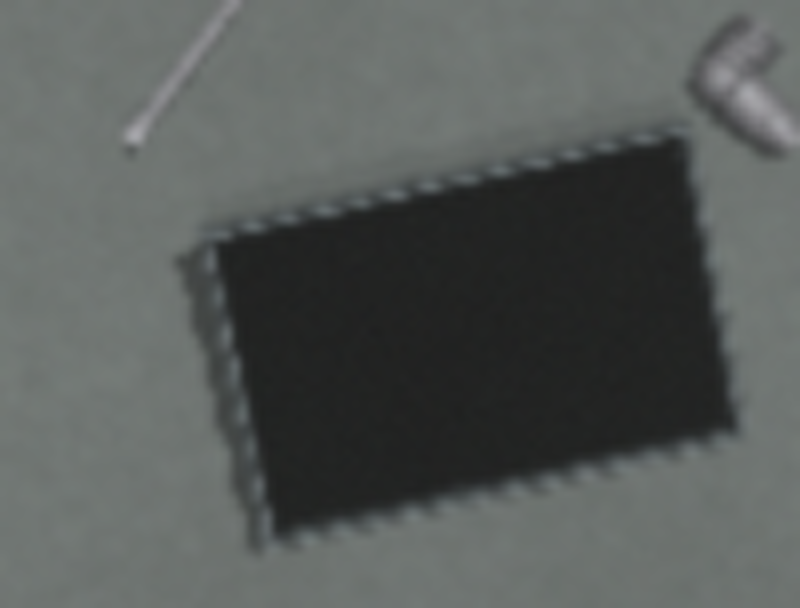

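Run:
```python
from h import *
b=(240,200,284,226)
f=lambda p:back(p,b,16)
L=[onz("top",f(p),.080) for p in((27,148),(28,257),(640,118),(640,230))]
l=(L[0]+L[1])/2;r=(L[2]+L[3])/2
print("bar ends",l,r,"ctr",(l+r)/2,"len",np.linalg.norm(l-r),"yaw",np.degrees(np.arctan2(-(l-r)[0],(l-r)[1])))
a=onz("top",f((228,85)),.075);c=onz("top",f((447,292)),.075)
print("plugs",a,c,(a+c)/2,np.linalg.norm(a-c),"ang",np.degrees(np.arctan2((a-c)[1],(a-c)[0])))
# plate corners bench from t_bench 6x
for p in((52,78),(460,55),(478,465),(60,487)):
    print(onz("top",back(p,(220,170),6),.03))
Z=[.045+.05*0,0]
M=np.array([(389.8,197.4),(395.9,233),(339,245.8),(331.8,210)])
ht=[.045+.055*np.sin(.32),.045-.055*np.sin(.32)]
P=np.array([onz("top",M[0],ht[0]),onz("top",M[1],ht[1]),onz("top",M[2],ht[1]),onz("top",M[3],ht[0])])
print(P,P.mean(0));e=P-np.roll(P,1,0);print(np.linalg.norm(e,axis=1))
ly=P[3]-P[0]+P[2]-P[1];print("tray yaw",np.degrees(np.arctan2(-ly[0],ly[1])))
```

```text
bar ends [0.48916144 0.24235337 0.08      ] [0.49548837 0.13762468 0.08      ] ctr [0.49232491 0.18998903 0.08      ] len 0.10491962894399541 yaw 3.4571853670485826
plugs [0.51070996 0.20955551 0.075     ] [0.47533947 0.17060069 0.075     ] [0.49302471 0.1900781  0.075     ] 0.05261700705079172 ang 47.76094490351671
[0.58217107 0.29377418 0.03      ]
[0.59601187 0.0962425  0.03      ]
[0.39874718 0.08373254 0.03      ]
[0.38556993 0.28040205 0.03      ]
[[ 0.53876058 -0.16860992  0.06230116]
 [ 0.44202608 -0.19104138  0.02769884]
 [ 0.40388351 -0.02861422  0.02769884]
 [ 0.50101537 -0.00607862  0.06230116]] [ 0.47142139 -0.09858603  0.045     ]
[0.1668566  0.10515729 0.16684556 0.10554512]
tray yaw 13.14474659893404
```

Candidates for the clamp bar: the silver bar on the bench at top (260,211), the purple one at (271,149) and the turquoise one at (231,290). The description wants steel on the water block between studs, so I choose (260,211). The close crop confirms it: silver rib, forked ends with pins, and the black block with two plugs beneath.

```bash
cat >> h.py <<'E'
from scipy.spatial.transform import Rotation as Ro
def Rz(zdir,ydir):
    y=np.array(ydir,float);y/=np.linalg.norm(y);z=np.array(zdir,float);z-=y*(z@y);z/=np.linalg.norm(z)
    return np.stack([np.cross(y,z),y,z],1)
def az(d): return np.array([np.cos(np.radians(d)),np.sin(np.radians(d)),0])
def go(p,R):
    s=arm.state();R0=s["orientation"]
    d=R0.T@(np.array(p)-s["tcp_pos"]);w=Ro.from_matrix(R0.T@R).as_rotvec()
    print("t",s["time_s"],"from",s["tcp_pos"].round(4),"shift",d.round(4).tolist(),"rot",w.round(4).tolist(),"F",s["force"].round(1),"w",round(s["gripper_width"],4),"q",s["q"].round(1))
BENCH=np.array([.4925,.190]);BY=3.7
DOWN=Rz(az(BY),(0,0,-1))
TM=np.array([.4714,-.0986,.045]);TY=13.1
tz=np.array([-np.sin(.32)*np.cos(np.radians(TY)),-np.sin(.32)*np.sin(np.radians(TY)),np.cos(.32)]);ty=az(TY+90);tx=np.cross(ty,tz)
RT=Rz(tx,-tz)
LN=np.array([.6902,-.1445,.1214]);LY=17.;LT=.525
lz=np.array([-np.sin(LT)*np.cos(np.radians(LY)),-np.sin(LT)*np.sin(np.radians(LY)),np.cos(LT)]);ly=az(LY+90);lx=np.cross(ly,lz)
RL=Rz(lx,-lz)
E
python3 -c "
from h import *
go((*BENCH,.19),DOWN)"
```

```text
t 0.1 from [0.2322 0.6066 0.2215] shift [0.3921, 0.0319, -0.2959] rot [0.0016, 1.1404, 0.0007] F [-0.3  0.5  0.2] w 0.0939 q [ 59.1  14.1  89.3   0.   76.7 -10. ]
```

>>> drive_tool:
  plan:
    - [0.039,0.0,-0.03,0,0.11,0,0.06]
    - [0.078,0.0,-0.06,0,0.23,0,0.06]
    - [0.118,0.0,-0.09,0,0.34,0,0.06]
    - [0.157,0.0,-0.118,0,0.46,0,0.06]
    - [0.196,0.0,-0.148,0,0.57,0,0.06]
    - [0.235,0.0,-0.178,0,0.68,0,0.06]
    - [0.274,0.01,-0.207,0,0.8,0,0.06]
    - [0.314,0.015,-0.237,0,0.91,0,0.06]
    - [0.353,0.02,-0.266,0,1.03,0,0.06]
    - [0.392,0.032,-0.296,0,1.14,0,0.06]
    - [0.392,0.032,-0.296,0,1.14,0,0.06]
    - [0.392,0.032,-0.296,0,1.14,0,0.06]

```text
time_s: 1.6
tcp_pos: [0.4923, 0.1907, 0.1902]
orientation: [[0.066, -0.001, 0.998], [-0.998, 0.0, 0.066], [-0.0, -1.0, -0.001]]
force: [0.5, -0.2, 0.4]
gripper_width: 0.0601
```

Run:
```python
from h import *
go((*BENCH,.0955),DOWN)
for n in("side","top"):
    im=cv2.cvtColor(imaging.grab_frame(n),cv2.COLOR_RGB2BGR); cv2.imwrite(f"pics/{n}1.png",im)
im=cv2.imread("pics/side1.png"); crop(im,240,170,400,290,5,"s1.png")
```

```text
t 1.6 from [0.4923 0.1907 0.1902] shift [0.0008, 0.0947, 0.0003] rot [0.0007, 0.0011, -0.0003] F [ 0.5 -0.2  0.4] w 0.0601 q [  8.9  -0.5 108.7   0.   71.9   5.1]
```

View pics/s1.png

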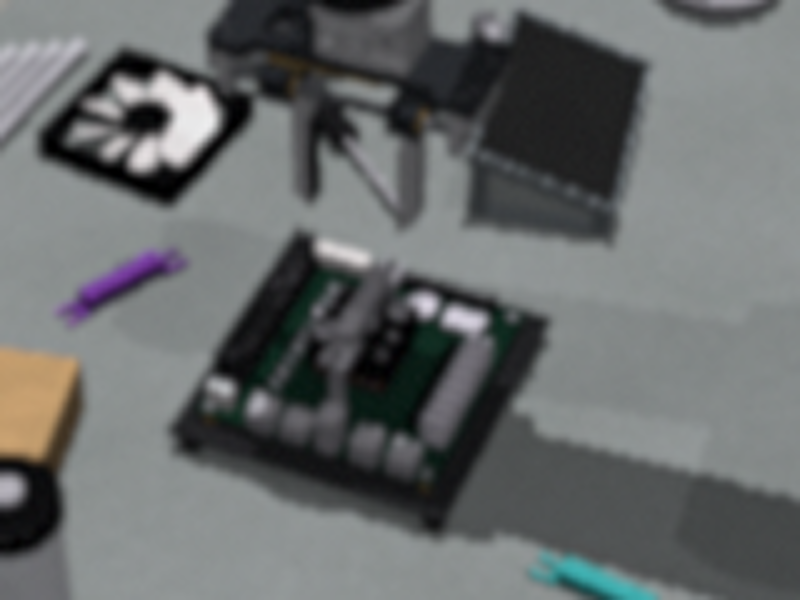

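The side view shows the gripper above the bench, with the grey bar at crop (355,310), i.e. side (311,232). I'll cross-check the top-view position by projecting it into this view.

Run:
```python
from h import *
im=cv2.imread("pics/side1.png"); box=(285,215,345,260)
o=up(im,box,12)
def P(x,y,z):
    a=az(BY);b=az(BY+90); return np.array([*(BENCH+x*a[:2]+y*b[:2]),z])
def dr(pts,c):
    q=[tuple(((proj("side",p)-box[:2]+.5)*12-.5).round().astype(int).tolist()) for p in pts]
    for i in range(len(q)): cv2.line(o,q[i],q[(i+1)%len(q)],c,1)
dr([P(-.007,-.033,.092),P(.007,-.033,.092),P(.007,.033,.092),P(-.007,.033,.092)],(0,0,255))
dr([P(-.009,-.052,.080),P(.009,-.052,.080),P(.009,.052,.080),P(-.009,.052,.080)],(0,255,255))
dr([P(-.029,-.029,.072),P(.029,-.029,.072),P(.029,.029,.072),P(-.029,.029,.072)],(255,0,255))
cv2.imwrite("pics/chk1.png",o)
```

```text
(no output)
```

View pics/chk1.png

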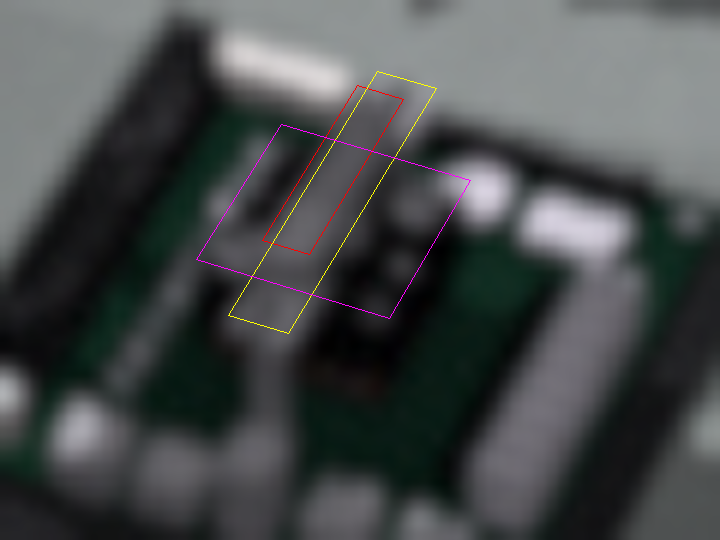

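>>> drive_tool:
  plan:
    - [0.001,0.03,-0.0007,0,0.001,0,0.05]
    - [0.001,0.055,-0.0007,0,0.001,0,0.05]
    - [0.001,0.075,-0.0007,0,0.001,0,0.05]
    - [0.001,0.088,-0.0007,0,0.001,0,0.05]
    - [0.001,0.0945,-0.0007,0,0.001,0,0.05]
    - [0.001,0.0945,-0.0007,0,0.001,0,0.05]

```text
time_s: 2.45
tcp_pos: [0.492, 0.1896, 0.096]
orientation: [[0.065, -0.0, 0.998], [-0.998, 0.0, 0.065], [-0.0, -1.0, -0.0]]
force: [0.4, -0.1, 0.4]
gripper_width: 0.0499
```

Run:
```python
from h import *
BENCH[0]=.4917
go((*BENCH,.0955),DOWN)
im=cv2.cvtColor(imaging.grab_frame("side"),cv2.COLOR_RGB2BGR); crop(im,270,190,370,265,8,"s2.png")
```

```text
t 2.45 from [0.492  0.1896 0.096 ] shift [-0.0004, 0.0005, -0.0003] rot [0.0, -0.0, -0.0] F [ 0.4 -0.1  0.4] w 0.0499 q [  8.7   6.6 112.1   0.   61.3   5. ]
```

View pics/s2.png

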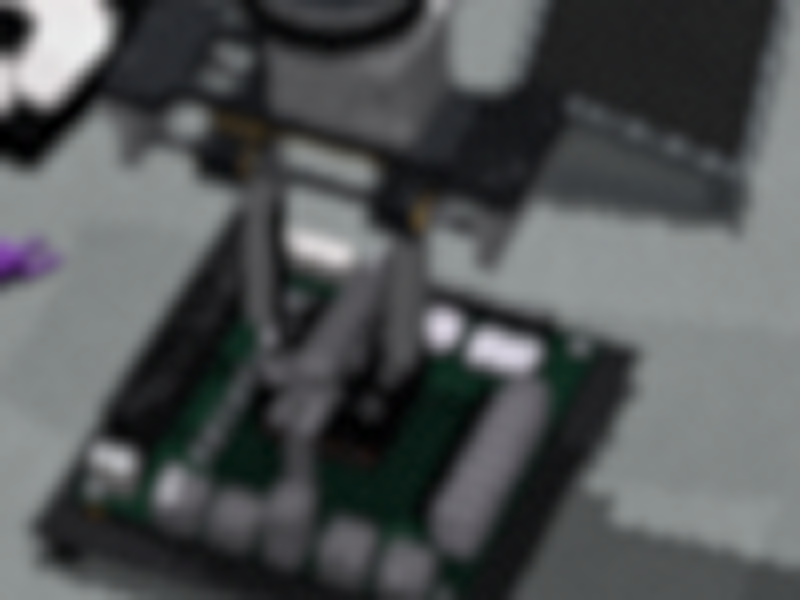

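The fingers straddle the bar: tips at crop (275,345) and (400,380), rib between them. Closing.

>>> drive_tool:
  plan:
    - [0,0.0005,0,0,0,0,0.03]
    - [0,0.0005,0,0,0,0,0.02]
    - [0,0.0005,0,0,0,0,0.01]
    - [0,0.0005,0,0,0,0,0.005]
    - [0,0.0005,0,0,0,0,0.005]
    - [0,0.0005,0,0,0,0,0.005]

```text
time_s: 3.25
tcp_pos: [0.4921, 0.1893, 0.0955]
orientation: [[0.064, -0.0, 0.998], [-0.998, -0.0, 0.064], [0.0, -1.0, -0.0]]
force: [-0.8, 0.2, 1.4]
gripper_width: 0.0137
```

Width 13.7 mm, so the rib is held. Lifting gently.

>>> drive_tool:
  plan:
    - [0,-0.004,0,0,0,0,0.005]
    - [0,-0.012,0,0,0,0,0.005]
    - [0,-0.025,0,0,0,0,0.005]
    - [0,-0.045,0,0,0,0,0.005]
    - [0,-0.07,0,0,0,0,0.005]
    - [0,-0.095,0,0,0,0,0.005]
    - [0,-0.105,0,0,0,0,0.005]
    - [0,-0.105,0,0,0,0,0.005]

```text
time_s: 4.25
tcp_pos: [0.4924, 0.1894, 0.2013]
orientation: [[0.064, 0.002, 0.998], [-0.998, 0.0, 0.064], [-0.0, -1.0, 0.002]]
force: [0.6, -0.0, -1.0]
gripper_width: 0.0138
```

Run:
```python
from h import *
# grip: bar centre at .084 when TCP .0955 -> bar centre is .0115 ahead along tool y
for h in (.05,.0):
    go(TM+.004*tx+tz*(.008+.0115+h),RT)
im=cv2.cvtColor(imaging.grab_frame("side"),cv2.COLOR_RGB2BGR); crop(im,270,150,370,265,5,"s3.png")
```

```text
t 4.25 from [0.4924 0.1894 0.2013] shift [0.289, 0.0889, -0.0574] rot [0.3176, -0.1632, 0.0264] F [ 0.6 -0.  -1. ] w 0.0138 q [  8.7  -1.4 108.3  -0.   73.    5. ]
t 4.25 from [0.4924 0.1894 0.2013] shift [0.2864, 0.1364, -0.0419] rot [0.3176, -0.1632, 0.0264] F [ 0.6 -0.  -1. ] w 0.0138 q [  8.7  -1.4 108.3  -0.   73.    5. ]
```

View pics/s3.png

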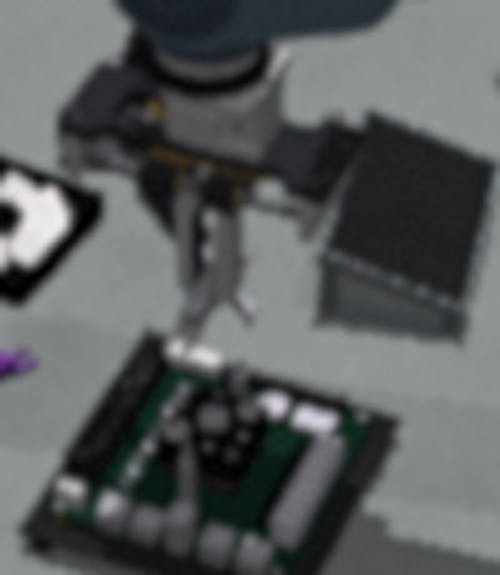

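The bar is held between the fingers and off the block. Its studs and pad are visible below. Going over the tray, tilted to its slope.

>>> drive_tool:
  plan:
    - [0.035,0,-0.007,0.04,-0.02,0.003,0.005]
    - [0.075,0,-0.014,0.08,-0.04,0.006,0.005]
    - [0.115,0.01,-0.022,0.13,-0.065,0.01,0.005]
    - [0.155,0.02,-0.03,0.17,-0.09,0.014,0.005]
    - [0.195,0.035,-0.039,0.22,-0.11,0.018,0.005]
    - [0.235,0.055,-0.047,0.26,-0.135,0.022,0.005]
    - [0.268,0.075,-0.053,0.3,-0.15,0.025,0.005]
    - [0.289,0.089,-0.0575,0.3176,-0.163,0.0264,0.005]
    - [0.289,0.089,-0.0575,0.3176,-0.163,0.0264,0.005]
    - [0.289,0.089,-0.0575,0.3176,-0.163,0.0264,0.005]

```text
time_s: 5.55
tcp_pos: [0.4531, -0.1022, 0.1113]
orientation: [[0.227, 0.304, 0.925], [-0.974, 0.072, 0.215], [-0.001, -0.95, 0.312]]
force: [-0.2, 0.5, -0.8]
gripper_width: 0.0137
```

Run:
```python
from h import *
go(TM+.004*tx+tz*(.008+.0115),RT)
im=cv2.cvtColor(imaging.grab_frame("side"),cv2.COLOR_RGB2BGR); crop(im,300,130,400,230,6,"s4.png")
im=cv2.cvtColor(imaging.grab_frame("top"),cv2.COLOR_RGB2BGR); crop(im,300,150,420,260,5,"t4.png")
```

```text
t 5.55 from [ 0.4531 -0.1022  0.1113] shift [0.0007, 0.0493, 0.001] rot [0.0023, -0.0004, -0.0009] F [-0.2  0.5 -0.8] w 0.0137 q [-34.7 -13.6 131.   17.2  51.5 -57.2]
```

View pics/s4.png

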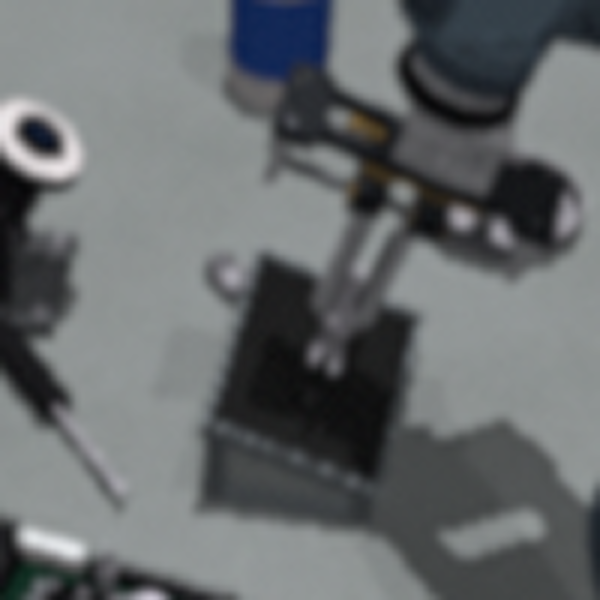

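View pics/t4.png

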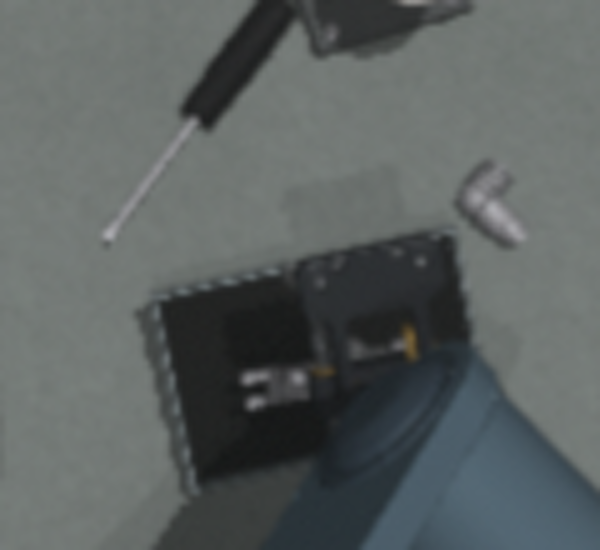

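>>> drive_tool:
  plan:
    - [0.0,0.015,0.001,0.002,0,0,0.005]
    - [0.0005,0.03,0.001,0.002,0,0,0.005]
    - [0.0005,0.04,0.001,0.002,0,0,0.005]
    - [0.0005,0.045,0.001,0.002,0,0,0.005]
    - [0.0005,0.047,0.001,0.002,0,0,0.005]
    - [0.0005,0.047,0.001,0.002,0,0,0.005]

```text
time_s: 6.4
tcp_pos: [0.4687, -0.0997, 0.0674]
orientation: [[0.227, 0.307, 0.924], [-0.974, 0.071, 0.215], [0.0, -0.949, 0.315]]
force: [0.6, 0.8, -0.6]
gripper_width: 0.0134
```

Run:
```python
from h import *
go(TM+.004*tx+tz*(.008+.0115),RT)
im=cv2.cvtColor(imaging.grab_frame("side"),cv2.COLOR_RGB2BGR); crop(im,300,130,400,230,6,"s5.png")
```

```text
t 6.4 from [ 0.4687 -0.0997  0.0674] shift [-0.0005, 0.0026, -0.0003] rot [-0.0006, -0.0001, 0.0001] F [ 0.6  0.8 -0.6] w 0.0134 q [-33.1  -6.  130.1  18.9  44.5 -58.4]
```

View pics/s5.png

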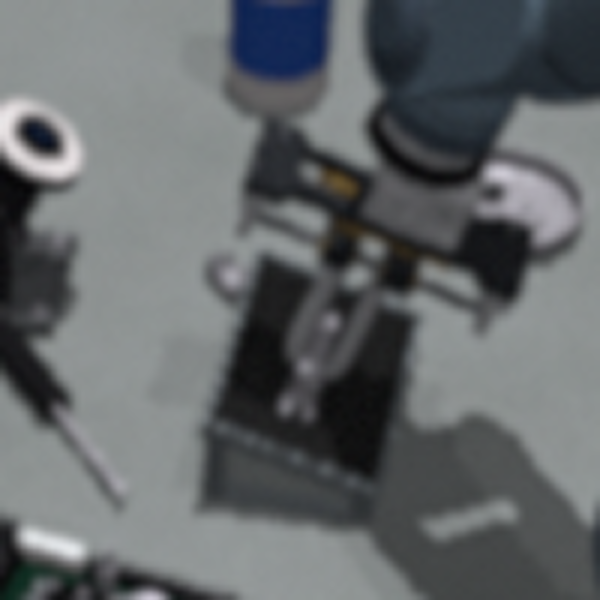

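The bar lies just above the mat, at side crop (300,390). Lowering in 1 mm steps until it makes contact.

>>> drive_tool:
  plan:
    - [0,0.001,0,0,0,0,0.005]
    - [0,0.002,0,0,0,0,0.005]
    - [0,0.003,0,0,0,0,0.005]
    - [0,0.003,0,0,0,0,0.005]

```text
time_s: 6.95
tcp_pos: [0.4694, -0.0996, 0.0647]
orientation: [[0.227, 0.306, 0.925], [-0.974, 0.072, 0.216], [-0.0, -0.949, 0.314]]
force: [-3.8, -0.2, 6.5]
gripper_width: 0.0138
```

Contact (7.5 N along the mat normal). Releasing.

>>> drive_tool:
  plan:
    - [0,0,0,0,0,0,0.018]
    - [0,0,0,0,0,0,0.024]
    - [0,0,0,0,0,0,0.03]
    - [0,0,0,0,0,0,0.034]
    - [0,0,0,0,0,0,0.034]

```text
time_s: 7.58
tcp_pos: [0.4694, -0.0995, 0.0643]
orientation: [[0.226, 0.307, 0.924], [-0.974, 0.072, 0.215], [-0.0, -0.949, 0.315]]
force: [0.5, 0.0, -0.1]
gripper_width: 0.034
```

>>> drive_tool:
  plan:
    - [0,-0.01,0,0,0,0,0.034]
    - [0,-0.025,0,0,0,0,0.034]
    - [0,-0.045,0,0,0,0,0.034]
    - [0,-0.075,0,0,0,0,0.034]
    - [0,-0.11,0,0,0,0,0.04]
    - [0,-0.13,0,0,0,0,0.05]
    - [0,-0.13,0,0,0,0,0.06]

```text
time_s: 8.45
tcp_pos: [0.4302, -0.1096, 0.1899]
orientation: [[0.226, 0.31, 0.923], [-0.974, 0.068, 0.215], [0.004, -0.948, 0.318]]
force: [0.9, -0.8, -1.1]
gripper_width: 0.0566
```

Run:
```python
from h import *
BENCH[0]=.4917
go((*BENCH,.2),DOWN)
im=cv2.cvtColor(imaging.grab_frame("side"),cv2.COLOR_RGB2BGR); cv2.imwrite("pics/side6.png",im); crop(im,300,130,400,230,6,"s6.png")
im=cv2.cvtColor(imaging.grab_frame("top"),cv2.COLOR_RGB2BGR); cv2.imwrite("pics/top6.png",im);crop(im,220,150,420,270,4,"t6.png")
```

```text
t 8.45 from [ 0.4302 -0.1096  0.1899] shift [-0.2779, 0.03, 0.1244] rot [-0.3229, 0.1623, -0.0229] F [ 0.9 -0.8 -1.1] w 0.0566 q [-37.8 -24.9 130.3  15.8  63.4 -56.6]
```

View pics/s6.png

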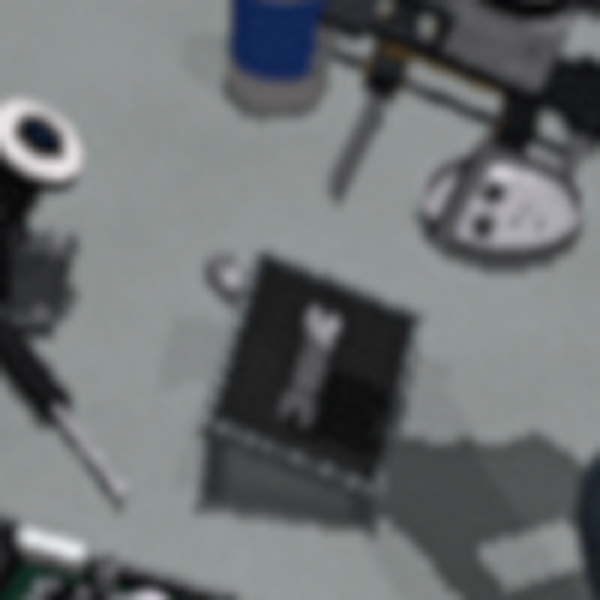

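View pics/t6.png

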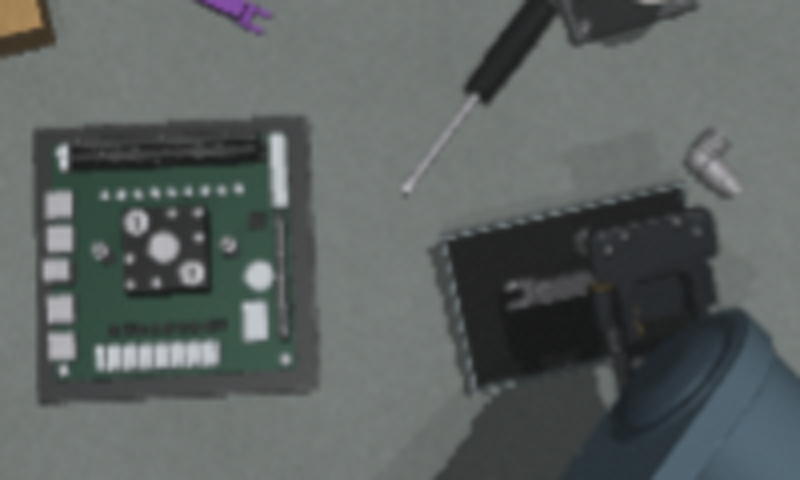

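The bar lies flat in the tray (side crop (312,365)). The block is now uncovered: centre pad at t6 (163,247), plugs at (137,222) and (191,272). Measuring the block.

Run:
```python
from h import *
t=cv2.imread("pics/top6.png"); box=(248,198,276,228)
g=up(t,box,16).min(2)
P=[]
for b in blobs(g>110,256*8):
    (c,r)=cv2.minEnclosingCircle(b);M=cv2.moments(b);c=(M["m10"]/M["m00"],M["m01"]/M["m00"]); z=.076 if len(P)==0 else .075
    P.append(onz("top",back(c,box,16),z)); print(back(c,box,16),r/16,P[-1])
a,c=sorted(P[1:3],key=lambda p:-p[1]); print("mid",(a+c)/2,"ang",np.degrees(np.arctan2((a-c)[1],(a-c)[0])))
# block dark contour
box=(244,195,280,232);im=up(t,box,16);
m=((im.max(2)<75)).astype(np.uint8); m=cv2.morphologyEx(m,cv2.MORPH_CLOSE,np.ones((90,90)));m=cv2.morphologyEx(m,cv2.MORPH_OPEN,np.ones((60,60)))
b=blobs(m,2000)[0]; r=cv2.minAreaRect(b); c=onz("top",back(r[0],box,16),.068); print("block",c,np.array(r[1])/16,r[2])
# studs at top z .092
for p in((100,250),(229,244)): print("stud",onz("top",back(p,(220,150),4),.092))
```

```text
[260.45914144 211.34213835] 3.905181884765625 [0.49274662 0.19032635 0.076     ]
[267.54448654 217.78708057] 3.2501564025878906 [0.47532621 0.17039239 0.075     ]
[253.69609817 205.07397351] 3.2085418701171875 [0.51006486 0.20976594 0.075     ]
mid [0.49269553 0.19007917 0.075     ] ang 48.5785626477348
block [0.48921117 0.19248412 0.068     ] [36.9375 33.    ] 90.0
stud [0.48782064 0.23088969 0.092     ]
stud [0.49308647 0.14368598 0.092     ]
```

>>> drive_tool:
  plan:
    - [-0.03,0.0,0.013,-0.035,0.018,-0.002,0.08]
    - [-0.07,0.0,0.03,-0.08,0.04,-0.006,0.08]
    - [-0.11,0.005,0.049,-0.13,0.065,-0.009,0.08]
    - [-0.155,0.012,0.069,-0.18,0.09,-0.013,0.08]
    - [-0.2,0.02,0.089,-0.23,0.115,-0.016,0.08]
    - [-0.24,0.025,0.107,-0.28,0.14,-0.02,0.08]
    - [-0.268,0.028,0.12,-0.31,0.157,-0.022,0.08]
    - [-0.278,0.03,0.125,-0.323,0.162,-0.023,0.08]
    - [-0.278,0.03,0.125,-0.323,0.162,-0.023,0.08]
    - [-0.278,0.03,0.125,-0.323,0.162,-0.023,0.08]

```text
time_s: 9.8
tcp_pos: [0.491, 0.19, 0.1981]
orientation: [[0.065, -0.005, 0.998], [-0.998, 0.002, 0.065], [-0.003, -1.0, -0.004]]
force: [0.4, -0.7, -0.4]
gripper_width: 0.0801
```

Run:
```python
from h import *
BENCH[0]=.4924
go((*BENCH,.063),DOWN)
t=cv2.cvtColor(imaging.grab_frame("top"),cv2.COLOR_RGB2BGR);cv2.imwrite("pics/top7.png",t);crop(t,310,180,420,260,6,"t7.png")
s=cv2.cvtColor(imaging.grab_frame("side"),cv2.COLOR_RGB2BGR);cv2.imwrite("pics/side7.png",s)
```

```text
t 9.8 from [0.491  0.19   0.1981] shift [0.0005, 0.1351, 0.002] rot [0.0045, -0.0, -0.0027] F [ 0.4 -0.7 -0.4] w 0.0801 q [  8.7  -1.1 108.4   0.2  73.    5. ]
```

View pics/t7.png

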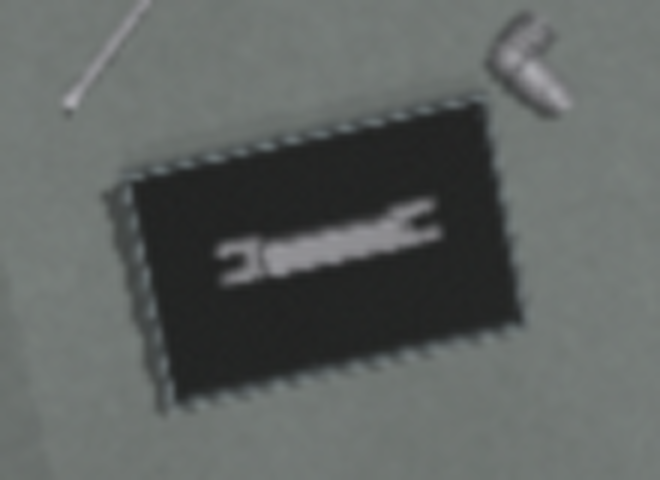

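The bar is centred flat in the tray at t7 (330,243). Descending over the block.

>>> drive_tool:
  plan:
    - [0.0005,0.03,0.0012,0.0045,0,-0.0027,0.08]
    - [0.0005,0.06,0.0012,0.0045,0,-0.0027,0.08]
    - [0.0005,0.08,0.0012,0.0045,0,-0.0027,0.08]
    - [0.0005,0.09,0.0012,0.0045,0,-0.0027,0.08]
    - [0.0005,0.09,0.0012,0.0045,0,-0.0027,0.08]

```text
time_s: 10.52
tcp_pos: [0.4921, 0.1904, 0.1085]
orientation: [[0.065, 0.0, 0.998], [-0.998, 0.0, 0.065], [-0.0, -1.0, 0.0]]
force: [-1.0, 0.3, 0.2]
gripper_width: 0.0803
```

Run:
```python
from h import *
BENCH[0]=.4924
go((*BENCH,.063),DOWN)
s=cv2.cvtColor(imaging.grab_frame("side"),cv2.COLOR_RGB2BGR);crop(s,270,190,370,265,8,"s8.png")
```

```text
t 10.525 from [0.4921 0.1904 0.1085] shift [0.0005, 0.0455, 0.0003] rot [-0.0002, 0.0003, -0.0003] F [-1.   0.3  0.2] w 0.0803 q [  8.8   5.5 111.8   0.   62.7   5.1]
```

View pics/s8.png

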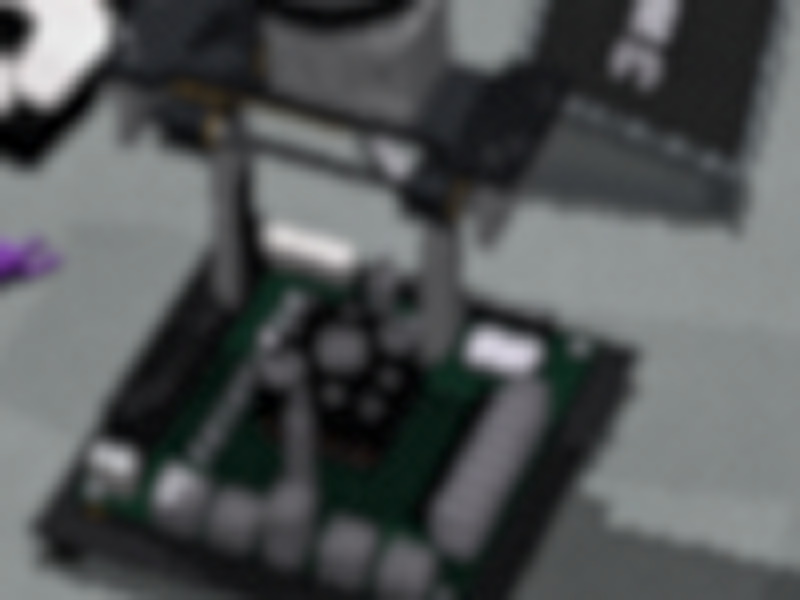

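>>> drive_tool:
  plan:
    - [0.0005,0.012,0.0003,0,0,0,0.078]
    - [0.0005,0.024,0.0003,0,0,0,0.078]
    - [0.0005,0.034,0.0003,0,0,0,0.078]
    - [0.0005,0.042,0.0003,0,0,0,0.078]
    - [0.0005,0.045,0.0003,0,0,0,0.078]
    - [0.0005,0.045,0.0003,0,0,0,0.078]

```text
time_s: 11.32
tcp_pos: [0.4926, 0.1904, 0.0634]
orientation: [[0.066, 0.001, 0.998], [-0.998, 0.0, 0.066], [-0.0, -1.0, 0.001]]
force: [-0.7, -0.3, 0.6]
gripper_width: 0.078
```

>>> drive_tool:
  plan:
    - [0,0,0,0,0,0,0.066]
    - [0,0,0,0,0,0,0.06]
    - [0,0,0,0,0,0,0.055]
    - [0,0,0,0,0,0,0.05]
    - [0,0,0,0,0,0,0.045]
    - [0,0,0,0,0,0,0.045]

```text
time_s: 12.08
tcp_pos: [0.4921, 0.1904, 0.0638]
orientation: [[0.066, -0.001, 0.998], [-0.998, 0.0, 0.066], [-0.0, -1.0, -0.001]]
force: [-5.1, -0.2, 5.5]
gripper_width: 0.0578
```

Width 57.8 mm: the block is gripped. Lifting straight up.

>>> drive_tool:
  plan:
    - [0,-0.003,0,0,0,0,0.045]
    - [0,-0.01,0,0,0,0,0.045]
    - [0,-0.022,0,0,0,0,0.045]
    - [0,-0.042,0,0,0,0,0.045]
    - [0,-0.07,0,0,0,0,0.045]
    - [0,-0.1,0,0,0,0,0.045]
    - [0,-0.13,0,0,0,0,0.045]
    - [0,-0.155,0,0,0,0,0.045]
    - [0,-0.165,0,0,0,0,0.045]
    - [0,-0.165,0,0,0,0,0.045]

```text
time_s: 13.32
tcp_pos: [0.4927, 0.1903, 0.2291]
orientation: [[0.065, 0.002, 0.998], [-0.998, 0.001, 0.065], [-0.0, -1.0, 0.002]]
force: [-0.5, -0.3, -3.4]
gripper_width: 0.0579
```

Run:
```python
from h import *
tgt=LN+lz*(.12+.0215)
print(tgt,RL)
go(tgt+.04*lz,RL)
go(tgt,RL)
s=cv2.cvtColor(imaging.grab_frame("side"),cv2.COLOR_RGB2BGR);cv2.imwrite("pics/side9.png",s);crop(s,260,130,400,265,5,"s9.png")
```

```text
[ 0.6223773  -0.16523548  0.24384334] [[ 2.92371705e-01  4.79312380e-01  8.27513401e-01]
 [-9.56304756e-01  1.46540501e-01  2.52996236e-01]
 [-8.32667268e-17 -8.65323942e-01  5.01213005e-01]]
t 13.325 from [0.4927 0.1903 0.2291] shift [0.3679, -0.0493, 0.0867] rot [0.5204, -0.2259, 0.0605] F [-0.5 -0.3 -3.4] w 0.0579 q [  8.8  -2.9 106.7   0.   76.    5. ]
t 13.325 from [0.4927 0.1903 0.2291] shift [0.3633, -0.0147, 0.1061] rot [0.5204, -0.2259, 0.0605] F [-0.5 -0.3 -3.4] w 0.0579 q [  8.8  -2.9 106.7   0.   76.    5. ]
```

View pics/s9.png

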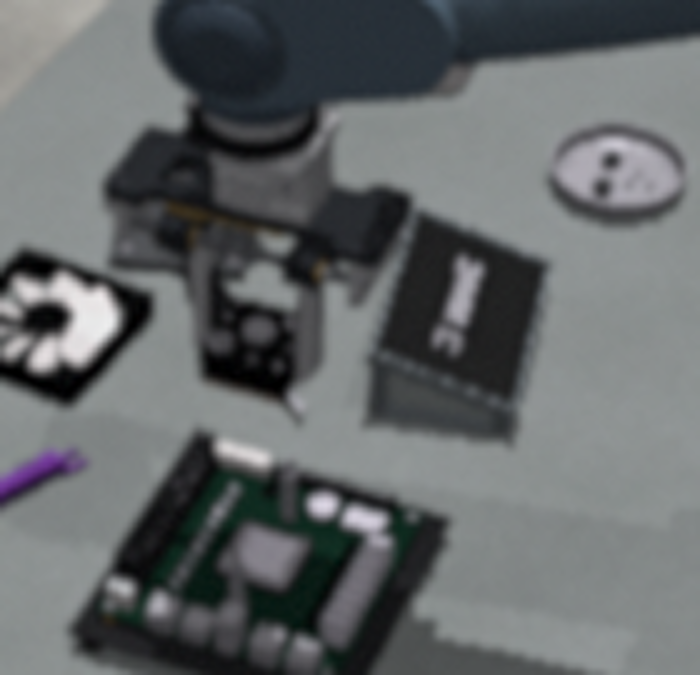

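The block is held level and the bare processor is visible on the bench. Moving to a hover in front of the lens.

>>> drive_tool:
  plan:
    - [0.03,-0.01,0.007,0.04,-0.018,0.005,0.045]
    - [0.065,-0.025,0.015,0.09,-0.04,0.01,0.045]
    - [0.105,-0.04,0.025,0.15,-0.065,0.017,0.045]
    - [0.145,-0.05,0.034,0.205,-0.09,0.024,0.045]
    - [0.185,-0.052,0.044,0.26,-0.113,0.03,0.045]
    - [0.225,-0.052,0.053,0.32,-0.138,0.037,0.045]
    - [0.265,-0.05,0.063,0.375,-0.163,0.044,0.045]
    - [0.305,-0.05,0.072,0.43,-0.187,0.05,0.045]
    - [0.335,-0.05,0.079,0.475,-0.206,0.055,0.045]
    - [0.358,-0.05,0.085,0.505,-0.22,0.059,0.045]
    - [0.368,-0.05,0.087,0.52,-0.226,0.06,0.045]
    - [0.368,-0.05,0.087,0.52,-0.226,0.06,0.045]

```text
time_s: 14.88
tcp_pos: [0.6028, -0.1711, 0.2772]
orientation: [[0.292, 0.476, 0.83], [-0.956, 0.147, 0.252], [-0.002, -0.867, 0.498]]
force: [0.0, -0.8, -4.4]
gripper_width: 0.0576
```

Run:
```python
from h import *
tgt=LN+lz*(.12+.0215)
go(tgt,RL)
s=cv2.cvtColor(imaging.grab_frame("side"),cv2.COLOR_RGB2BGR);cv2.imwrite("pics/side10.png",s);crop(s,260,100,400,220,5,"s10.png")
s=cv2.cvtColor(imaging.grab_frame("top"),cv2.COLOR_RGB2BGR);cv2.imwrite("pics/top10.png",s);crop(s,300,80,440,260,4,"t10.png")
```

```text
t 14.875 from [ 0.6028 -0.1711  0.2772] shift [0.0001, 0.0391, 0.0012] rot [0.0038, -0.0013, -0.0013] F [ 0.  -0.8 -4.4] w 0.0576 q [-36.2  -4.4 106.8  27.   61.5 -62.8]
```

View pics/s10.png

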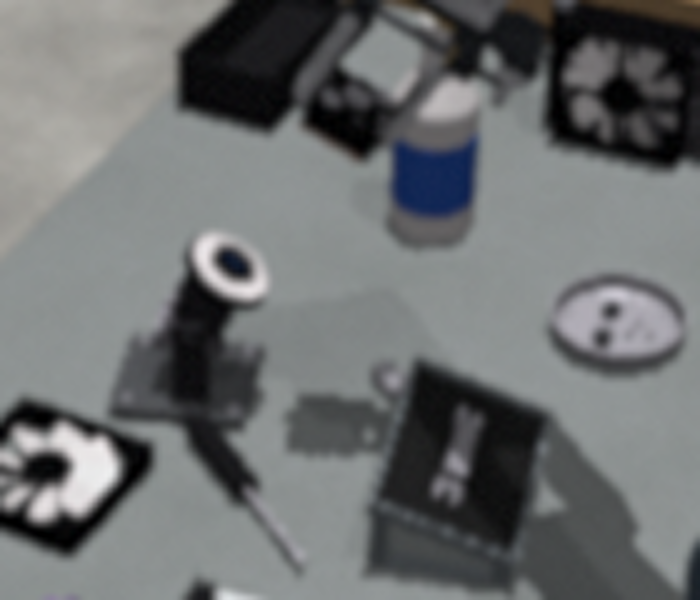

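View pics/t10.png

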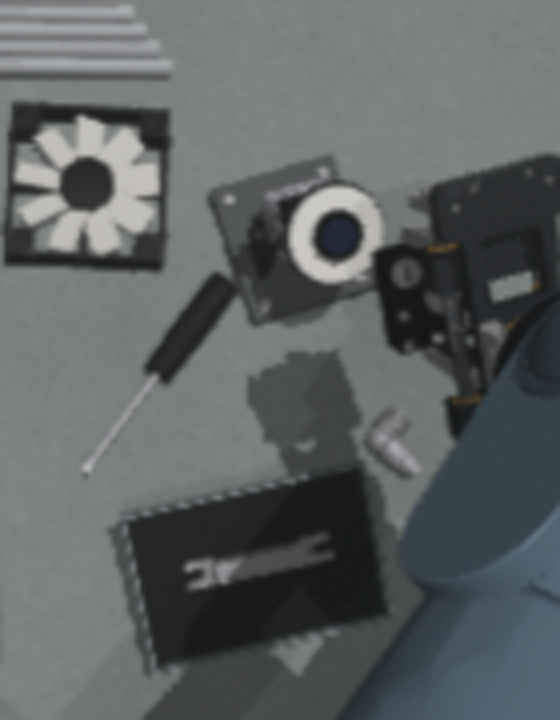

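The hovering block is at top (400,154) and side (327,124), clear of the lens ring at top (384,138). Closing the last 39 mm.

>>> drive_tool:
  plan:
    - [0,0.01,0.0012,0.0038,-0.0013,-0.0013,0.045]
    - [0,0.02,0.0012,0.0038,-0.0013,-0.0013,0.045]
    - [0,0.03,0.0012,0.0038,-0.0013,-0.0013,0.045]
    - [0,0.036,0.0012,0.0038,-0.0013,-0.0013,0.045]
    - [0,0.039,0.0012,0.0038,-0.0013,-0.0013,0.045]
    - [0,0.039,0.0012,0.0038,-0.0013,-0.0013,0.045]
    - [0,0.039,0.0012,0.0038,-0.0013,-0.0013,0.045]

```text
time_s: 15.85
tcp_pos: [0.6231, -0.1654, 0.2458]
orientation: [[0.293, 0.482, 0.826], [-0.956, 0.145, 0.254], [0.003, -0.864, 0.503]]
force: [-0.1, 0.4, -2.8]
gripper_width: 0.058
```

Run:
```python
from h import *
go(LN+lz*(.12+.0215),RL)
st=arm.state();R=st["orientation"];p=st["tcp_pos"]
bx,by,bz=R[:,2],-R[:,0],-R[:,1]
base=p-.0215*bz
print("base",base,"in lens",[(base-LN)@a for a in(lx,ly,lz)])
for n,b,sc in(("side",(280,95,360,170),8),("top",(350,110,440,190),7)):
    im=cv2.cvtColor(imaging.grab_frame(n),cv2.COLOR_RGB2BGR);cv2.imwrite(f"pics/{n}11.png",im)
    o=up(im,b,sc)
    f=lambda q:tuple(((proj(n,q)-b[:2]+.5)*sc-.5).round().astype(int).tolist())
    for h,c in((0,(0,140,255)),(.03,(255,0,255))):
        q=[f(base+bz*h+.029*(i*bx+j*by)) for i,j in((1,1),(1,-1),(-1,-1),(-1,1))]
        for i in range(4): cv2.line(o,q[i],q[(i+1)%4],c,1)
    cv2.line(o,f(LN),f(LN+.12*lz),(0,255,0),1)
    q=[f(LN+.035*(lx*np.cos(k)+ly*np.sin(k))) for k in np.linspace(0,6.28,40)]
    for i in range(39): cv2.line(o,q[i],q[i+1],(0,0,255),1)
    cv2.imwrite(f"pics/chk_{n}.png",o)
```

```text
t 15.85 from [ 0.6231 -0.1654  0.2458] shift [-0.0004, 0.0014, -0.0016] rot [-0.0024, 0.0016, 0.002] F [-0.1  0.4 -2.8] w 0.058 q [-34.4  -0.6 106.5  27.8  57.2 -63.3]
base [ 0.63348595 -0.16226765  0.22722549] in lens [np.float64(0.0016143284009186556), np.float64(-0.00040970334332561086), np.float64(0.12136075524685966)]
```

View pics/chk_side.png

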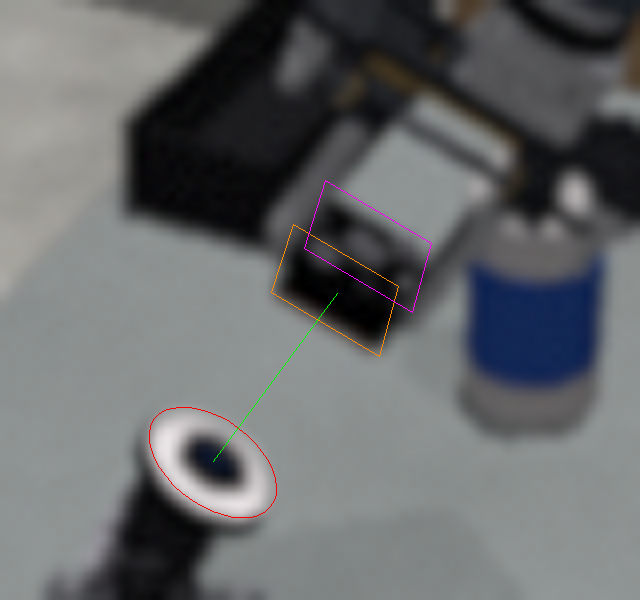

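View pics/chk_top.png

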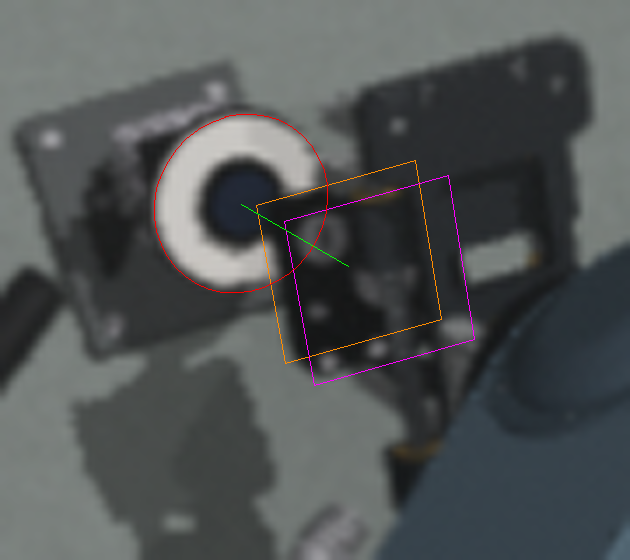

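Both overlays agree. The ring outline fits in both views, and the block lies on the drawn axis within about 2 mm. Letting it settle before handing in.

>>> drive_tool:
  plan:
    - [0,0,-0.001,0,0,0,0.045]
    - [0,0,-0.001,0,0,0,0.045]
    - [0,0,-0.001,0,0,0,0.045]
    - [0,0,-0.001,0,0,0,0.045]
    - [0,0,-0.001,0,0,0,0.045]
    - [0,0,-0.001,0,0,0,0.045]

```text
time_s: 16.7
tcp_pos: [0.6222, -0.1655, 0.2449]
orientation: [[0.293, 0.481, 0.826], [-0.956, 0.146, 0.254], [0.002, -0.864, 0.503]]
force: [-0.5, 0.2, -3.3]
gripper_width: 0.0578
```

Run:
```python
from h import *
go(LN+lz*(.12+.0215),RL)
st=arm.state();R=st["orientation"];base=st["tcp_pos"]+.0215*R[:,1]
print("in lens",[round(float((base-LN)@a),4) for a in(lx,ly,lz)],"ang",np.arccos(-R[:,1]@lz),np.arccos(R[:,2]@lx),"qd",st["joint_vel"].round(2))
t=cv2.cvtColor(imaging.grab_frame("top"),cv2.COLOR_RGB2BGR);crop(t,60,50,560,300,1.6,"t12.png")
```

```text
t 16.7 from [ 0.6222 -0.1655  0.2449] shift [-0.0002, 0.001, -0.0003] rot [-0.002, 0.0015, 0.0015] F [-0.5  0.2 -3.3] w 0.0578 q [-34.5  -0.6 106.7  27.8  57.2 -63.4]
in lens [0.0003, -0.0002, 0.121] ang 0.0024710760042232893 0.0024573922585653793 qd [ 0.04  0.09 -0.05  0.1   0.   -0.01]
```

View pics/t12.png

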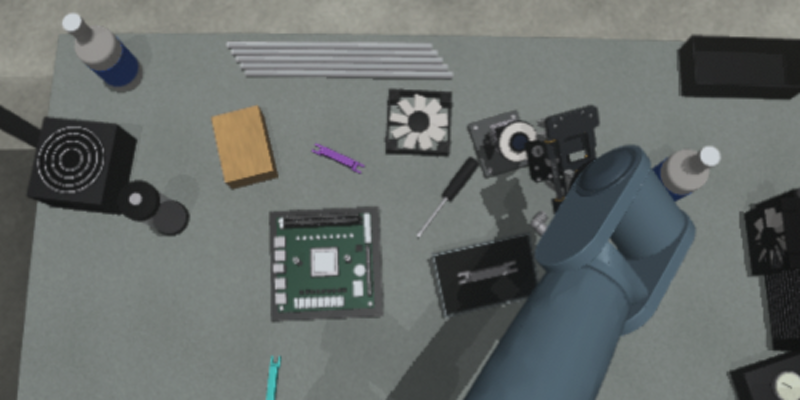

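The bar is in the tray at crop (487,272), the processor is bare at (323,262) and everything visible is in its place. The block is held still at the lens at (540,155). Handing in.

```bash
python3 -c "
from station import arm
print(arm.sign_off())"
```

```text
the job is handed in; nothing more can be done
None
```

The clamp bar is lying flat in the middle of the sloped tray, and the water block is held with its copper base facing the inspection camera. I handed the job in at about 17 s; the hand-in gives no verdict, so I can't confirm it passed.

- **Bar:** it lifted straight off the studs. I set it down at the tray's slope with a light contact of about 7.5 N and let it go; it stayed put in the later views.
- **Block at the lens:** by the arm's readings and my camera-measured lens pose, the base centre is within 1 mm of the lens axis. It is 121 mm from the glass, square to within 0.003 rad, and still.
- **Lens pose:** that accuracy depends on my estimate of the lens direction (0.525 rad tilt, 17° turn). Ring shape and angle in both views gave a tilt of about 0.50–0.55 rad. A cruder estimate, from the ring's offset to the stand's centre, gave 0.65; I judged it less reliable. If 0.65 were right, the base would be off square by about 0.125 rad, still inside the 0.16 limit. It would also sit about 15 mm off the axis, which is right at the limit.
- **Overlay check:** my drawn outlines matched the pictures to within about 1–2 mm, as expected from the calibration.
- **Bystanders:** none of those visible in the last picture had moved, and no contact was noticed on the way. The dish was hidden behind the arm and the elbow fitting partly so. I did not re-measure positions one by one.

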